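# Change over the modules in a cam contact fixture

### The arm

A 6-joint arm with a two-finger parallel gripper is mounted at the origin on the work surface; the furniture and walls round the work are solid. World frame = base frame: x ahead of the robot, y to its left, z up, the work surface at z = 0. Lengths are in m, angles in rad, forces in N, time in s.
With the tool pointing down it reaches from about 0.3 to 0.875 m from the base axis. Payload 6.4 kg.
Tool frame: the origin (TCP) lies where the fingers leave the gripper's body, on its centre line; the fingertips stand 73 mm ahead of it and the grasp point (between the pads) lies 54 mm ahead of it; z points along the fingers, y is the line along which they close (so a half turn about z gives the same grasp; the last joint's range is limited). The gripper opens to 85 mm and grips with 20 to 120 N. Pads are 22 mm wide; open, the fingers measure 114 mm over their backs; the gripper's body (76 mm by 85 mm) begins 54 mm behind the grasp point. The pads swing forward as they close: fully open they stand 13 mm farther back than shut.
Start: joints at [1.087, 0.181, 1.607, -0, 1.354, -0.206], TCP at [0.158, 0.553, 0.304] pointing down, gripper open.
Joint ranges: [-2.99, 2.99], [-0.89, 2.07], [0.3, 2.58], [-1.14, 4.28], [0, 2.63], [-3.12, 3.12]. Speed limits (rad/s): [2.57, 2.57, 3.01, 3.14, 3.14, 3.14].

### API

Orientations are given as a unit quaternion [w, x, y, z].
In Python, from bench import ctrl gives the robot as it stands.
- The arm moves only by the tool carry_out, never from a script. Its argument "steps" is one flat list of numbers, 7 for each row, row after row: the shift along the tool's x, y, z in m, then the turn, a rotation vector about the tool's x, y, z in rad, then the opening, from 0 (shut) to 1 (fully open). In form: [dx, dy, dz, wx, wy, wz, claw, dx, dy, dz, wx, wy, wz, claw, ...]. A call has 1 to 20 rows; each row is the pose to reach, as a shift and turn from the pose commanded when the call began, along the tool's axes at that moment; what a row does not reach only later rows make up. A row lasts 1/10 s, in which the tool goes at most 50 mm and 8.59 degrees, less where a joint would pass 70% of its speed; a pose out of reach is approached as far as the arm can. A call with a gripper value outside its range is refused whole. The fingers move at their own pace and stop on an object; the grip force is fixed at half the most. Time passes only in rows, so rows that repeat a pose let the fingers close. It gives the time, the measured TCP pose, the force, the opening and the grip force at its end, in the units of the state.
- ctrl.get_obs(): the state, without advancing time (a new reading comes with each control period).
- ctrl.camera(name): name is "side" or "top"; returns the picture (480x640x3 uint8, red, green, blue); there is no depth.
- ctrl.camera_params(name): a dict with "vertical_fov" (degrees; the focal length in pixels is half the picture's height over the tangent of half this angle, whatever the lens; pixels are square), "cx", "cy" (the principal point, pixels), "k1" (the pictures are not rectified: a ray, as slopes to the right and down, at radius r is drawn at 1 + k1 r^2 times it, then the intrinsics apply), "cam_to_world" (4x4, takes a point from camera to world coordinates). Camera axes: x right, y down, z forward; pixel columns grow to the right and rows downward; lengths in m; the calibration is good to about 2 mm. A picture is of the moment at which its call begins. camera_params takes no time and is no camera call.
- ctrl.hand_in(): hands the job in; it is judged then, once.
The state is a dict: "time_s": time; "q": joint angles; "dq": joint speeds; "joint_efforts": joint torques, N m; "eef_pos": TCP position; "eef_rot": TCP orientation; "wrist_force": force on the tool from outside, world axes, zero at the start; "torque": the same for the moment, N m; "opening": opening from 0.0 (shut) to 1.0 (fully open); "grasp_force": force on a finger pad.
Only numpy, scipy, OpenCV 4.12 (cv2) and the standard library are available. Lean on these libraries where they do the work, as an engineer would, in place of code of your own. Each camera call takes 0.05 s, during which the arm holds its last target. There are 200 camera calls.

### The job

Change over the cam contact fixture: crank it open, take out the two tested modules standing in it and stand them in the blue tray. Load all the untested modules from the bench side by side in the nest, along the fence, pushed up flush against the end stop and one another with no gaps, while the jaw is still open. Then crank the cam until its follower rests on the high dwell, so that the contact bar stays pressed on the whole row by itself when you let go; leave everything else on the bench where it is.

Things in the scene. Friction and masses are not known exactly. Their poses are not given: they have to be found in the camera images.
- fixture: the cam contact fixture, fixed to the bench: aluminium base plate 190 x 238 x 14 mm (its x from -95 to 95 mm, y from -68 to 170 mm). Origin: underside of the base; x points along the row to the end stop, y from the fence across the modules to the cam, z up. Modules stand on the base (z = 14 mm), long side along y; seated against the fence their origins have y = 0
- nest_corner (a point): corner of the nest on the base's top, where the fence and the end stop (dark steel bars, 22 mm high) meet; axes as the fixture. The stop's face is here at x = 0 facing -x, the fence's at y = 0 facing +y: a row begins here and runs to -x, and the nest holds three modules (126 mm); its -x end is open, 175 mm from the stop
- jaw_face (a point): middle of the working face of the jaw's black contact bar (128 mm long, 21 mm high above the base), facing the fence. With the jaw open it is 108 mm from the fence, so a 100 mm module can be lowered in with 8 mm to spare; on the dwell it presses the modules against the fence, its springs giving 2 mm (10 N)
- crank (a joint): camshaft and crank angle (rad), anticlockwise from above about cam_axis, stops at -0.05 and 5.2. 0: arm along the fixture's +x. Up to 0.75 follower low (jaw open), 0.8 to 2.5 rising, 2.55 to 3.75 high dwell (3.14: arm along -x), then falling. Off the dwell springs drive the crank back (up to 4 N at the handle), on it it stays where left. Starts on the high dwell
- carriage (a joint): travel of the cam follower's carriage towards the row (m): 0 with the jaw open, 0.010 on the high dwell; carried by the cam against a return spring
- cam_axis (a point): point on the camshaft's vertical axis at the height of the middle of the crank handle, 92 mm above the bench; at x = 14, y = 127 mm of the fixture
- crank_grip (a point): middle of the crank's handle, an upright black sleeve 22 mm thick and 50 mm long (67 to 118 mm above the bench), 60 mm out from the axis. It turns freely on its pin, so a gripper can hold it and follow the circle without turning. The arm below it is 16 mm wide and reaches up to 66 mm above the bench
- tray: shallow blue tray, fixed: 182 x 282 mm outside (x, y), 28 mm high, inside 162 x 262 mm, its floor 3 mm above the bench. Origin: centre of the underside; its long side lies along its y
- tested_1: converter module: aluminium case 42 x 100 x 24 mm (x, y, z), amid its top a finned heat sink 34 x 50 x 34 mm, 58 mm high in all, 0.18 to 0.29 kg. Take the sink from above across its 50 mm (y); 25 mm of case top is free at each end. Origin: centre of the underside, z up. Both ends alike. Tested: in the fixture's nest at the start, clamped
- tested_2: converter module: aluminium case 42 x 100 x 24 mm (x, y, z), amid its top a finned heat sink 34 x 50 x 34 mm, 58 mm high in all, 0.18 to 0.29 kg. Take the sink from above across its 50 mm (y); 25 mm of case top is free at each end. Origin: centre of the underside, z up. Both ends alike. Tested: in the fixture's nest at the start, clamped
- new_1: converter module: aluminium case 42 x 100 x 24 mm (x, y, z), amid its top a finned heat sink 34 x 50 x 34 mm, 58 mm high in all, 0.18 to 0.29 kg. Take the sink from above across its 50 mm (y); 25 mm of case top is free at each end. Origin: centre of the underside, z up. Both ends alike. Untested: on the bench right of the fixture; two or three are there
- new_2: converter module: aluminium case 42 x 100 x 24 mm (x, y, z), amid its top a finned heat sink 34 x 50 x 34 mm, 58 mm high in all, 0.18 to 0.29 kg. Take the sink from above across its 50 mm (y); 25 mm of case top is free at each end. Origin: centre of the underside, z up. Both ends alike. Untested: on the bench right of the fixture; two or three are there
- new_3: converter module: aluminium case 42 x 100 x 24 mm (x, y, z), amid its top a finned heat sink 34 x 50 x 34 mm, 58 mm high in all, 0.18 to 0.29 kg. Take the sink from above across its 50 mm (y); 25 mm of case top is free at each end. Origin: centre of the underside, z up. Both ends alike. Untested: on the bench right of the fixture; two or three are there
- jar: bystander, to be left alone: small screw-top jar, 51 mm across, 49 mm high; origin at the centre of the underside
- bottle: bystander, to be left alone: blue solvent bottle with a pale cap, 67 mm across, 124 mm high; origin at the centre of the underside
Mind the look-alikes: they are no part of the job. Leave any green look-alike of the tested_1 alone.

How it is judged:
By the outcome, as a careful person would: the job done as asked, in the order asked, and still so for the second after the job is handed in, with the robot touching nothing.
Of new_1, new_2, new_3 only 2 to 3 are there at a start; the rules pass over those that are not, and their reading is None.
At some moment in a run one of new_1, new_2, new_3 may be knocked a few centimetres aside while the robot is not near it.
It also fails if it takes over 210 s, if anything falls off the work surface, if the arm or the gripper's body presses on something with over 40 N, if the wrist force passes 120 N, or if a joint passes its speed limit or range.

## Working session

There is one attempt and no reset: what is moved stays moved. The work goes in short steps, Python scripts to look and compute and a tool call to move; the robot and the scene stay as the last step left them, time stands still between calls to the robot, and variables do not carry over. Pictures are saved under pics/ and viewed, at most 14 in all, crops included, and the job is handed in when it is done.

Besides the shell and the picture viewer there is one more tool, called as name(argument=value, ...) on one line, values as JSON. carry_out: Moves the arm, as the interface text tells. Its arguments: {"type":"object","properties":{"steps":{"type":"array"}},"required":["steps"]}

```bash
ls; mkdir -p pics
cat > h.py <<'E'
import numpy as np, cv2
from bench import ctrl
def snap(n,f):
    im=ctrl.camera(n); cv2.imwrite('pics/'+f,im[:,:,::-1]); return im
def cam(n):
    p=ctrl.camera_params(n); f=240/np.tan(np.radians(p['vertical_fov'])/2)
    K=np.array([[f,0,p['cx']],[0,f,p['cy']],[0,0,1]]); return K,np.array([p['k1'],0,0,0,0.]),np.array(p['cam_to_world'])
def ray(n,uv):
    K,d,T=cam(n); s=cv2.undistortPointsIter(np.array(uv,float).reshape(-1,1,2),K,d,None,None,(3,50,1e-9))[:,0]
    return T[:3,3],np.c_[s,np.ones(len(s))]@T[:3,:3].T
def onz(n,uv,z):
    o,r=ray(n,uv); return o+r*((z-o[2])/r[:,2])[:,None]
def proj(n,P):
    K,d,T=cam(n); Ti=np.linalg.inv(T); return cv2.projectPoints(np.array(P,float).reshape(-1,3),cv2.Rodrigues(Ti[:3,:3])[0],Ti[:3,3],K,d)[0][:,0]
E
python3 - <<'E'
from h import *
snap('top','t0.png');snap('side','s0.png')
for n in('top','side'):print(ctrl.camera_params(n))
o=ctrl.get_obs();print(o)
E
```

```text
pics
{'vertical_fov': 54.55302863228071, 'cx': 313.3365273136566, 'cy': 240.80060233661078, 'k1': 0.01413903469261676, 'cam_to_world': array([[-2.36251150e-02, -9.86335440e-01,  1.63046787e-01,
         3.20475653e-01],
       [-9.99720103e-01,  2.35131066e-02, -2.61699163e-03,
        -1.17692055e-02],
       [-1.25250488e-03, -1.63062977e-01, -9.86614867e-01,
         1.27836947e+00],
       [ 0.00000000e+00,  0.00000000e+00,  0.00000000e+00,
         1.00000000e+00]])}
{'vertical_fov': 55.60046293291413, 'cx': 313.9954456784342, 'cy': 233.32412637831968, 'k1': 0.010590558358010817, 'cam_to_world': array([[ 0.86838689, -0.21315698,  0.44773688, -0.0025401 ],
       [-0.4958837 , -0.36983153,  0.78569969, -0.95525274],
       [-0.00189015, -0.90431673, -0.42685792,  0.62297568],
       [ 0.        ,  0.        ,  0.        ,  1.        ]])}
{'time_s': 0.1, 'q': array([ 1.08670224e+00,  1.81496769e-01,  1.60786439e+00, -3.03770874e-06,
        1.35379377e+00, -2.06302357e-01]), 'dq': array([ 0.00109023, -0.00288764, -0.00297052, -0.00039922,  0.00010984,
        0.00124988]), 'joint_efforts': array([ 5.40964702e-04, -4.45883060e+01, -3.52236307e+01, -1.50951610e-04,
        4.24510348e-03,  3.22588062e-05]), 'eef_pos': array([0.15749594, 0.55263156, 0.30307835]), 'eef_rot': array([-2.62928283e-04,  1.38449328e-01,  9.90369211e-01, -7.35558655e-04]), 'wrist_force': array([ 0.37069078,  0.01558389, -0.00951106]), 'torque': array([-0.06835977,  0.01234283,  0.01536974]), 'grasp_force': 0.0, 'opening': 1.0017056371726956}
```

View pics/t0.png

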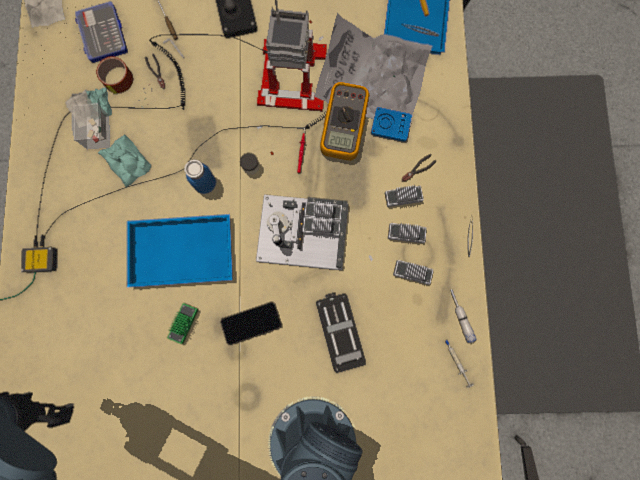

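View pics/s0.png

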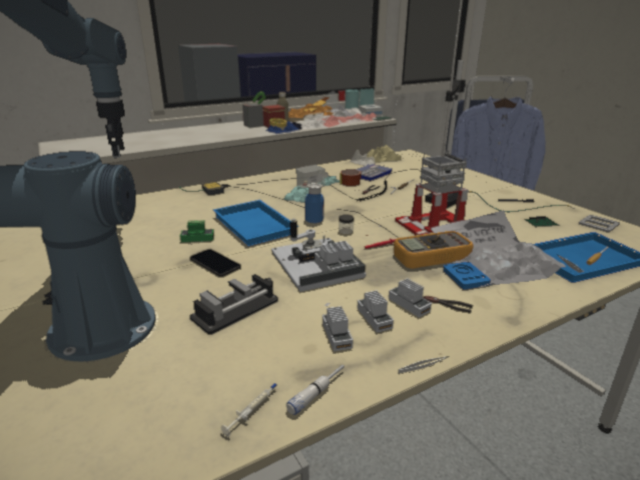

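Run:
```python
from h import *
t=cv2.imread('pics/t0.png');s=cv2.imread('pics/s0.png')
cv2.imwrite('pics/c0.png',cv2.resize(t[180:300,245:445],None,fx=4,fy=4,interpolation=2))
cv2.imwrite('pics/c1.png',cv2.resize(s[215:355,260:440],None,fx=4.2,fy=4.2,interpolation=2))
h=cv2.cvtColor(t,40); m=cv2.inRange(h,(95,150,60),(115,255,255));m[:200]=0;m[300:]=0;m[:,:120]=0;m[:,240:]=0
c=max(cv2.findContours(m,0,2)[0],key=cv2.contourArea);r=cv2.minAreaRect(c);print(r);print(onz('top',cv2.boxPoints(r),.028))
```

```text
((177.93576049804688, 250.504150390625), (65.38019561767578, 106.10198974609375), 86.3086166381836)
[[0.59361262 0.5046669  0.028     ]
 [0.60596694 0.21547171 0.028     ]
 [0.42639569 0.20309665 0.028     ]
 [0.41502925 0.48575443 0.028     ]]
```

View pics/c0.png

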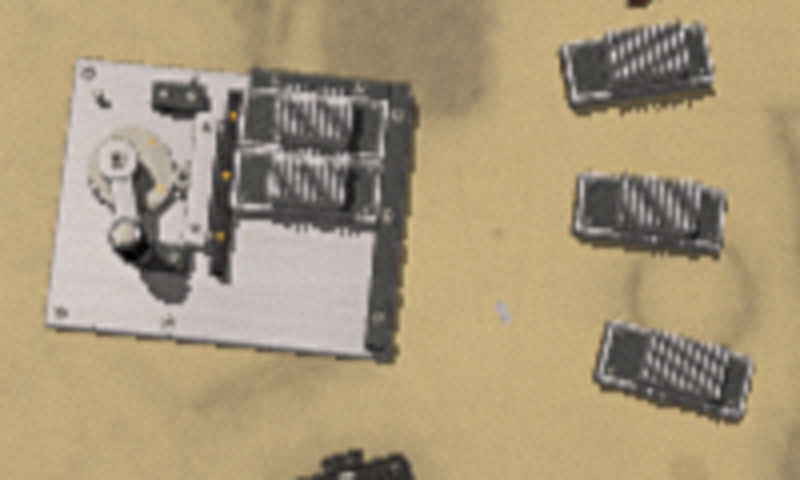

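View pics/c1.png

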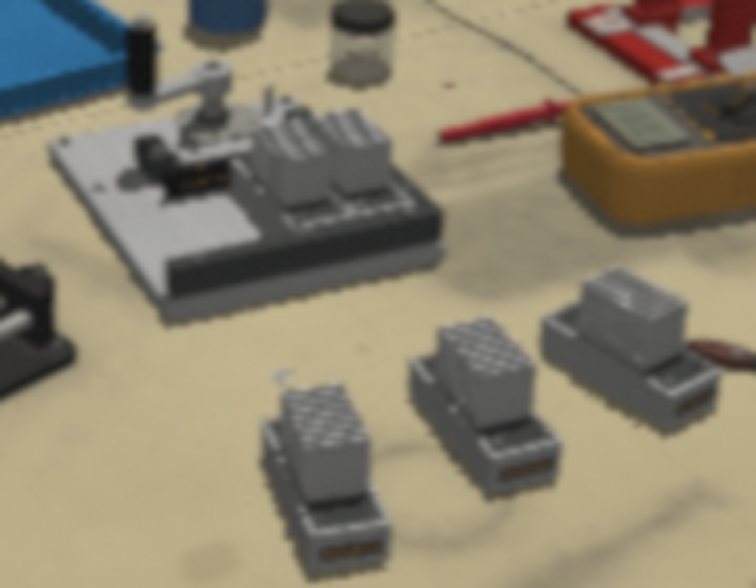

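```bash
cat > m.py <<'E'
from h import *
def T(p): return np.array(p,float)/4+[245,180]-0.375
def S(p): return np.array(p,float)/4.2+[260,215]-0.38
def deg(v): return np.degrees(np.arctan2(v[1],v[0]))
def mod(c,z): # corners: left-top,left-bot,right-bot,right-top -> center, y-axis dir
    P=onz('top',T(c),z)[:,:2]; d=(P[0]+P[1]-P[2]-P[3])/2; w=(P[0]+P[3]-P[1]-P[2])/2
    print('c',P.mean(0).round(4),'len',np.linalg.norm(d).round(4),'wid',np.linalg.norm(w).round(4),'y-ang',deg(d).round(1),'x-ang+90',deg(w).round(1)+90)
E
python3 - <<'E'
from m import *
mod([(562,45),(572,108),(713,90),(705,27)],.024)
mod([(578,175),(575,238),(720,250),(724,190)],.024)
mod([(608,323),(597,380),(742,418),(750,355)],.024)
print('tested')
mod([(247,85),(240,148),(380,153),(388,95)],.038)
mod([(240,150),(233,213),(378,220),(383,160)],.038)
b=onz('top',T([(78,62),(48,325)]),.014);print('base TL BL',b,np.linalg.norm(b[0]-b[1]),deg(b[0]-b[1]))
f=onz('top',T([(412,85),(394,357),(372,350),(389,95)]),.036);print('fence',f)
hd=onz('top',T([(127,230)]),.118);print('handle',hd, 'axis',onz('top',T([(118,158)]),.07))
# two-view handle top
o,r=ray('top',T([(127,230)]));o2,r2=ray('side',S([(142,24)]))
A=np.c_[r[0],-r2[0]];k=np.linalg.lstsq(A,o2-o,rcond=None)[0];print(o+k[0]*r[0],o2+k[1]*r2[0])
# side-view checks: fence outer bottom corners z=0, plate corner
print('side fence base',onz('side',S([(170,322),(440,262),(50,150)]),0.0), onz('side',S([(168,268),(440,212)]),.036))
E
```

```text
c [ 0.6463 -0.2697] len 0.0995 wid 0.0452 y-ang 96.0 x-ang+90 94.8
c [ 0.5435 -0.2717] len 0.0996 wid 0.0429 y-ang 83.2 x-ang+90 83.6
c [ 0.4364 -0.2824] len 0.0987 wid 0.0413 y-ang 74.8 x-ang+90 77.7
tested
c [ 0.611  -0.0436] len 0.096 wid 0.0427 y-ang 85.5 x-ang+90 81.6
c [ 0.5655 -0.0388] len 0.0979 wid 0.0427 y-ang 85.2 x-ang+90 83.0
base TL BL [[0.66221169 0.11948019 0.014     ]
 [0.47751539 0.1411701  0.014     ]] 0.1859655237903771 -6.697884192051671
fence [[ 0.6345362  -0.11173047  0.036     ]
 [ 0.44770133 -0.09301894  0.036     ]
 [ 0.45275348 -0.07844718  0.036     ]
 [ 0.62787582 -0.09572734  0.036     ]]
handle [[0.5238888 0.0784203 0.118    ]] axis [[0.58088671 0.08759485 0.07      ]]
[0.52416071 0.07854086 0.1164489 ] [0.5215704  0.07967337 0.11608284]
side fence base [[ 0.45048349 -0.08877546  0.        ]
 [ 0.63204123 -0.11218707  0.        ]
 [ 0.48282784  0.15162015  0.        ]] [[ 0.45121674 -0.08601877  0.036     ]
 [ 0.63088779 -0.11101693  0.036     ]]
```

Run:
```python
from m import *
F=np.array([(95,170),(-95,170),(95,-68),(-95,-68),(-95,-50),(59,0),(17,0),(95,-68),(-95,-68),(-95,170)])/1000
W=np.array([(.6622,.1195),(.4775,.1412),(.6345,-.1117),(.4477,-.0930),(.4528,-.0784),(.611,-.0436),(.5655,-.0388),(.632,-.112),(.4508,-.0875),(.4828,.1516)])
a=F-F.mean(0);b=W-W.mean(0);U,s,V=np.linalg.svd(a.T@b);R=V.T@U.T;o=W.mean(0)-R@F.mean(0)
print(np.degrees(np.arctan2(R[1,0],R[0,0])),o,((F@R.T+o-W)*1000).round(1))
g=lambda x,y:(R@[x/1000,y/1000]+o).round(4)
for n,p in dict(axis=(14,127),handle=(-46,127),m1=(59,0),m2=(17,0),m3=(-25,0)).items():print(n,g(*p))
t0=-0.2063; q=ctrl.get_obs()['eef_rot'];print('tool yaw of y-axis',np.degrees(np.arctan2(q[2]**2-q[1]**2,2*q[1]*q[2])))
```

```text
-7.220101624596935 [ 0.5506268 -0.0353537] [[ 4.   1.9]
 [ 0.2  4. ]
 [ 1.8 -3.1]
 [ 0.1  2.1]
 [-2.7  5.4]
 [-1.8  0.8]
 [ 2.   1.3]
 [ 4.3 -2.8]
 [-3.  -3.4]
 [-5.1 -6.4]]
axis [0.5805 0.0889]
handle [0.521  0.0964]
m1 [ 0.6092 -0.0428]
m2 [ 0.5675 -0.0375]
m3 [ 0.5258 -0.0322]
tool yaw of y-axis 74.08374416562941
```

carry_out(steps=[-0.482,-0.355,0,0,0,-0.152,1,-0.482,-0.355,0,0,0,-0.152,1,-0.482,-0.355,0,0,0,-0.152,1,-0.482,-0.355,0,0,0,-0.152,1,-0.482,-0.355,0,0,0,-0.152,1,-0.482,-0.355,0,0,0,-0.152,1,-0.482,-0.355,0,0,0,-0.152,1,-0.482,-0.355,0,0,0,-0.152,1,-0.482,-0.355,0,0,0,-0.152,1,-0.482,-0.355,0,0,0,-0.152,1,-0.482,-0.355,0,0,0,-0.152,1,-0.482,-0.355,0,0,0,-0.152,1,-0.482,-0.355,0,0,0,-0.152,1,-0.482,-0.355,0.08,0,0,-0.152,1,-0.482,-0.355,0.08,0,0,-0.152,1,-0.482,-0.355,0.08,0,0,-0.152,1,-0.482,-0.355,0.08,0,0,-0.152,1])

```text
time_s: 1.8
eef_pos: [0.5236, 0.0798, 0.2241]
eef_rot: [-0.001, 0.063, 0.998, 0.0]
wrist_force: [-0.2, -0.2, 1.3]
opening: 1.002
grasp_force: 0.0
```

Run:
```python
from h import *
a=snap('top','t1.png');b=snap('side','s1.png')
c=cv2.resize(a[180:290,230:380],None,fx=4,fy=4,interpolation=2);d=cv2.resize(b[140:290,240:350],(440,600),interpolation=2)[:440]
e=np.zeros((440,1040,3),np.uint8);e[:,:600]=c;e[:,600:]=d;cv2.imwrite('pics/c2.png',cv2.resize(e,(800,338))[:,:,::-1])
```

```text
(no output)
```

View pics/c2.png

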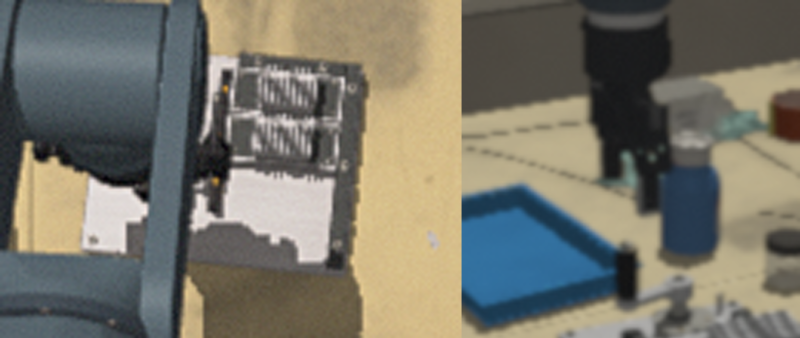

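carry_out(steps=[0,0,0.025,0,0,0,1,0,0,0.05,0,0,0,1,0,0,0.076,0,0,0,1,0,0,0.076,0,0,0,1,0,0,0.076,0,0,0,0,0,0,0.076,0,0,0,0,0,0,0.076,0,0,0,0,0,0,0.076,0,0,0,0,0,0,0.076,0,0,0,0,0,0,0.076,0,0,0,0,0,0,0.076,0,0,0,0,0,0,0.076,0,0,0,0])

```text
time_s: 3.1
eef_pos: [0.5247, 0.0794, 0.1492]
eef_rot: [0.001, 0.063, 0.998, 0.0]
wrist_force: [-1.0, 0.5, 6.2]
opening: 0.25
grasp_force: 58.4
```

Run:
```python
from h import *
print(ctrl.get_obs())
b=snap('side','s2.png')
cv2.imwrite('pics/c3.png',cv2.resize(b[180:290,250:370],None,fx=4,fy=4,interpolation=2)[:,:,::-1])
```

```text
{'time_s': 3.1, 'q': array([-7.36958822e-02,  2.78899702e-01,  1.83512922e+00,  1.65861502e-04,
        1.02547219e+00, -1.51876032e+00]), 'dq': array([-1.79495330e-03,  3.37132301e-04, -8.44712864e-04, -3.37408618e-04,
        9.70480300e-05, -2.28916011e-04]), 'joint_efforts': array([-3.59646091e-01, -4.02665198e+01, -2.71317244e+01, -1.24609843e-01,
       -3.41411680e-01, -1.79007591e-03]), 'eef_pos': array([0.52466074, 0.07942015, 0.14922832]), 'eef_rot': array([1.04648100e-03, 6.28673651e-02, 9.98021340e-01, 5.96177475e-05]), 'wrist_force': array([-1.0399511 ,  0.47290113,  6.17421379]), 'torque': array([ 0.0817315 ,  0.17053091, -0.01976154]), 'grasp_force': 58.39483022689819, 'opening': 0.25019066078181423}
```

View pics/c3.png

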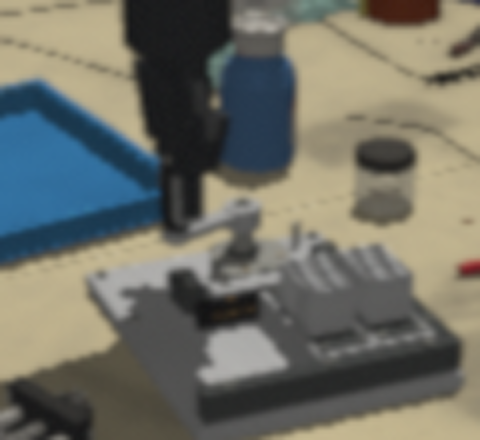

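carry_out(steps=[0.001,0.0045,0,0,0,0,0,0.002,0.009,0,0,0,0,0,0.0025,0.0135,0,0,0,0,0,0.0026,0.018,0,0,0,0,0,0.0024,0.0225,0,0,0,0,0,0.0018,0.027,0,0,0,0,0,0.0009,0.0315,0,0,0,0,0,-0.0003,0.0357,0,0,0,0,0,-0.0019,0.04,0,0,0,0,0,-0.0037,0.044,0,0,0,0,0,-0.0037,0.044,0,0,0,0,0])

```text
time_s: 4.25
eef_pos: [0.5338, 0.1229, 0.1492]
eef_rot: [0.001, 0.063, 0.998, 0.0]
wrist_force: [-1.8, 0.2, 6.9]
opening: 0.245
grasp_force: 58.6
```

carry_out(steps=[-0.0046,0.0077,0,0,0,0,0,-0.0103,0.0147,0,0,0,0,0,-0.017,0.0207,0,0,0,0,0,-0.0244,0.0257,0,0,0,0,0,-0.0326,0.0295,0,0,0,0,0,-0.0412,0.032,0,0,0,0,0,-0.0501,0.0332,0,0,0,0,0,-0.0591,0.0331,0,0,0,0,0,-0.0591,0.0331,0,0,0,0,0])

```text
time_s: 5.15
eef_pos: [0.5979, 0.1479, 0.1492]
eef_rot: [0.002, 0.063, 0.998, 0.0]
wrist_force: [3.2, 0.8, 5.6]
opening: 0.244
grasp_force: 59.0
```

carry_out(steps=[-0.0089,-0.0015,0,0,0,0,0,-0.0174,-0.0043,0,0,0,0,0,-0.0255,-0.0084,0,0,0,0,0,-0.0328,-0.0136,0,0,0,0,0,-0.0393,-0.0198,0,0,0,0,0,-0.0448,-0.0269,0,0,0,0,0,-0.0491,-0.0348,0,0,0,0,0,-0.0519,-0.0421,0,0,0,0,0,-0.0519,-0.0421,0,0,0,0,0,-0.0519,-0.0421,0,0,0,0,0.6,-0.0519,-0.0421,0,0,0,0,0.6,-0.0519,-0.0421,0,0,0,0,0.6,-0.0519,-0.0421,0,0,0,0,0.6,-0.0519,-0.0421,-0.04,0,0,0,0.6,-0.0519,-0.0421,-0.09,0,0,0,1,-0.0519,-0.0421,-0.09,0,0,0,1])

```text
time_s: 6.75
eef_pos: [0.6457, 0.0999, 0.2462]
eef_rot: [0.007, 0.063, 0.998, 0.0]
wrist_force: [1.8, -0.1, 1.5]
opening: 0.916
grasp_force: 0.0
```

carry_out(steps=[0.016,-0.05,0,0,0,0,1,0.016,-0.1,0,0,0,0,1,0.016,-0.146,0,0,0,0,1,0.016,-0.146,0,0,0,0,1,0.016,-0.146,0.04,0,0,0,1,0.016,-0.146,0.04,0,0,0,1,0.016,-0.146,0.04,0,0,0,1])

```text
time_s: 7.45
eef_pos: [0.6072, -0.0423, 0.1971]
eef_rot: [-0.001, 0.063, 0.998, 0.0]
wrist_force: [0.6, -0.9, 0.1]
opening: 1.001
grasp_force: 0.0
```

Run:
```python
from h import *
a=snap('top','t3.png');b=snap('side','s3.png')
c=cv2.resize(a[180:290,230:440],None,fx=3,fy=3,interpolation=2);d=cv2.resize(b[170:300,270:420],None,fx=4,fy=4,interpolation=2)
e=np.zeros((860,640,3),np.uint8);e[:330,:630]=c;e[340:,:600]=d;cv2.imwrite('pics/c4.png',cv2.resize(e,(446,600),interpolation=3)[:,:,::-1])
```

```text
(no output)
```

View pics/c4.png

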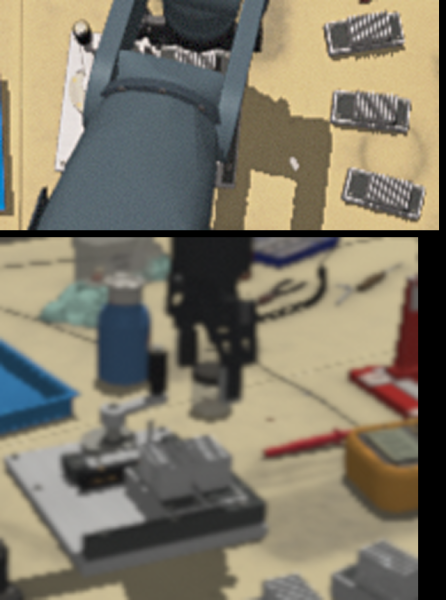

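carry_out(steps=[-0.004,0,0.02,0,0,0,1,-0.004,0,0.045,0,0,0,1,-0.004,0,0.065,0,0,0,1,-0.004,0,0.083,0,0,0,1,-0.004,0,0.083,0,0,0,1,-0.004,0,0.083,0,0,0,0.3,-0.004,0,0.083,0,0,0,0.3,-0.004,0,0.083,0,0,0,0.3,-0.004,0,0.083,0,0,0,0.3,-0.004,0,0.083,0,0,0,0.3,-0.004,0,0.083,0,0,0,0.3])

```text
time_s: 8.65
eef_pos: [0.6132, -0.0421, 0.1176]
eef_rot: [0.002, 0.063, 0.998, 0.001]
wrist_force: [-2.0, 6.5, 7.5]
opening: 0.578
grasp_force: 64.3
```

carry_out(steps=[0,0,-0.015,0,0,0,0.3,0,0,-0.045,0,0,0,0.3,0,0,-0.085,0,0,0,0.3,0,0,-0.12,0,0,0,0.3,0,0,-0.135,0,0,0,0.3,0.005,0.016,-0.135,0,0,-0.02,0.3,0.014,0.046,-0.135,0,0,-0.04,0.3,0.026,0.084,-0.135,0,0,-0.06,0.3,0.038,0.124,-0.135,0,0,-0.08,0.3,0.05,0.164,-0.135,0,0,-0.1,0.3,0.063,0.204,-0.135,0,0,-0.12,0.3,0.075,0.244,-0.135,0,0,-0.14,0.3,0.087,0.284,-0.135,0,0,-0.16,0.3,0.099,0.324,-0.135,0,0,-0.168,0.3,0.11,0.358,-0.135,0,0,-0.168,0.3,0.117,0.382,-0.135,0,0,-0.168,0.3,0.117,0.382,-0.135,0,0,-0.168,0.3,0.117,0.382,-0.135,0,0,-0.168,0.3])

```text
time_s: 10.45
eef_pos: [0.542, 0.3506, 0.2476]
eef_rot: [-0.002, -0.022, 1.0, -0.001]
wrist_force: [0.2, -0.6, -2.7]
opening: 0.575
grasp_force: 63.9
```

carry_out(steps=[0,0,0.02,0,0,0,0.3,0,0,0.06,0,0,0,0.3,0,0,0.1,0,0,0,0.3,0,0,0.125,0,0,0,0.3,0,0,0.134,0,0,0,0.3,0,0,0.139,0,0,0,0.3,0,0,0.14,0,0,0,0.3,0,0,0.14,0,0,0,0.3,0,0,0.14,0,0,0,1,0,0,0.14,0,0,0,1,0,0,0.14,0,0,0,1,0,0,0.14,0,0,0,1,0,0,0.12,0,0,0,1,0,0,0.08,0,0,0,1,0,0,0.03,0,0,0,1,0,0,0,0,0,0,1,0,0,0,0,0,0,1])

```text
time_s: 12.15
eef_pos: [0.5462, 0.3513, 0.2568]
eef_rot: [0.005, -0.021, 1.0, 0.002]
wrist_force: [0.4, 1.3, -0.0]
opening: 0.995
grasp_force: 0.0
```

Run:
```python
from h import *
a=snap('top','t4.png');b=snap('side','s4.png')
c=cv2.resize(a[170:300,110:440],None,fx=2.4,fy=2.4,interpolation=2)
d=cv2.resize(b[190:310,190:400],None,fx=2.4,fy=2.4,interpolation=2)
e=np.zeros((600,792,3),np.uint8);e[:312]=c;e[312:,:504]=d;cv2.imwrite('pics/c5.png',e[:,:,::-1])
```

```text
(no output)
```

View pics/c5.png

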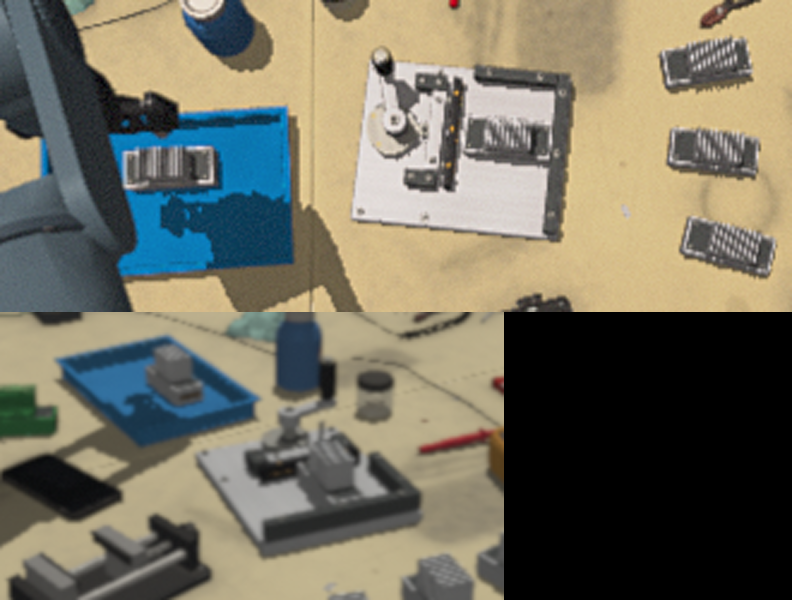

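```bash
cat > fx.py <<'E'
from h import *
A=np.radians(-7.22);R=np.array([[np.cos(A),-np.sin(A)],[np.sin(A),np.cos(A)]]);O=np.array([.5537,-.0349])
def w(p,z): p=np.array(p,float)/1000; return np.c_[p@R.T+O,np.full(len(p),z)]
def prof(im,a,b,z,n):
    t=np.linspace(0,1,n)[:,None]; P=np.array(a)*(1-t)+np.array(b)*t
    uv=proj('top',w(P,z)).astype(np.float32); g=cv2.cvtColor(im,7 if 0 else cv2.COLOR_BGR2GRAY)
    v=cv2.remap(g,uv[:,:1].copy(),uv[:,1:].copy(),1)[:,0].astype(float); v=cv2.GaussianBlur(v[:,None],(1,9),2)[:,0]
    k=np.argmax(np.abs(np.diff(v))); return P[k].round(1)
E
python3 - <<'E'
from fx import *
im=cv2.imread('pics/t4.png')
print('stop x (80)',[prof(im,(62,y),(90,y),.014,57)[0] for y in(-35,-25,-10,0,15,25,35)])
print('fence y(-50)',[prof(im,(x,-35),(x,-62),.014,55)[1] for x in(-80,-60,-40,-30,45,60)])
print('left edge y(170)',[prof(im,(x,155),(x,185),.014,61)[1] for x in(-80,-60,-40,-20,30,60)])
print('low edge x(-95)',[prof(im,(-80,y),(-110,y),.014,61)[0] for y in(150,110,70,30,0,-30)])
print('m2 low x(-4)',[prof(im,(-20,y),(12,y),.038,65)[0] for y in(-42,-35,35,42)],'up',[prof(im,(25,y),(55,y),.038,61)[0] for y in(-42,-35,35,42)])
h=cv2.cvtColor(im,40)
m=((h[:,:,1]<70)).astype(np.uint8)*255
for c in cv2.findContours(m[180:300,370:450].copy(),0,2)[0]:
    if cv2.contourArea(c)>200:
        r=cv2.minAreaRect(c+np.array([370,180]));P=onz('top',cv2.boxPoints(r),.024);print(r[1],P.mean(0),[np.linalg.norm(P[i]-P[i-1]).round(4) for i in(1,2)],[np.degrees(np.arctan2(*(P[i]-P[i-1])[[1,0]])).round(1) for i in (1,2)])
E
```

```text
stop x (80) [np.float64(73.0), np.float64(72.0), np.float64(73.5), np.float64(72.5), np.float64(73.5), np.float64(72.5), np.float64(74.0)]
fence y(-50) [np.float64(-50.5), np.float64(-50.5), np.float64(-51.0), np.float64(-50.5), np.float64(-51.0), np.float64(-50.0)]
left edge y(170) [np.float64(167.0), np.float64(167.0), np.float64(166.5), np.float64(166.5), np.float64(167.0), np.float64(167.5)]
low edge x(-95) [np.float64(-97.0), np.float64(-96.0), np.float64(-95.5), np.float64(-96.0), np.float64(-96.0), np.float64(-95.5)]
m2 low x(-4) [np.float64(-7.5), np.float64(-18.5), np.float64(-18.0), np.float64(-17.0)] up [np.float64(28.5), np.float64(27.5), np.float64(27.5), np.float64(28.5)]
(38.32062911987305, 17.46256446838379) [ 0.43676678 -0.28210101  0.024     ] [np.float64(0.0477), np.float64(0.1027)] [np.float64(-16.9), np.float64(-105.6)]
(37.54671859741211, 18.662927627563477) [ 0.5454038 -0.2718561  0.024    ] [np.float64(0.0522), np.float64(0.1026)] [np.float64(-9.1), np.float64(-97.9)]
(18.0975341796875, 37.134559631347656) [ 0.65024082 -0.26900304  0.024     ] [np.float64(0.1037), np.float64(0.0515)] [np.float64(-82.6), np.float64(-175.2)]
```

carry_out(steps=[-0.001,-0.05,0,0,0,0.04,1,-0.002,-0.1,0,0,0,0.08,1,-0.002,-0.15,0,0,0,0.12,1,-0.003,-0.2,0,0,0,0.16,1,-0.003,-0.25,0,0,0,0.168,1,-0.003,-0.3,0,0,0,0.168,1,-0.004,-0.35,0,0,0,0.168,1,-0.004,-0.388,0,0,0,0.168,1,-0.004,-0.388,0.05,0,0,0.168,1,-0.004,-0.388,0.05,0,0,0.168,1,-0.004,-0.388,0.05,0,0,0.168,1,-0.004,-0.388,0.05,0,0,0.168,1])

```text
time_s: 13.45
eef_pos: [0.5645, -0.0368, 0.2007]
eef_rot: [0.0, 0.062, 0.998, -0.0]
wrist_force: [-0.2, 0.2, 0.3]
opening: 0.997
grasp_force: 0.0
```

carry_out(steps=[0,0,0.03,0,0,0,1,0,0,0.06,0,0,0,1,0,0,0.078,0,0,0,1,0,0,0.084,0,0,0,1,0,0,0.084,0,0,0,1,0,0,0.084,0,0,0,0.3,0,0,0.084,0,0,0,0.3,0,0,0.084,0,0,0,0.3,0,0,0.084,0,0,0,0.3,0,0,0.084,0,0,0,0.3,0,0,0.084,0,0,0,0.3,0,0,0.07,0,0,0,0.3,0,0,0.04,0,0,0,0.3,0,0,0,0,0,0,0.3,0,0,-0.035,0,0,0,0.3,0,0,-0.05,0,0,0,0.3,0,0,-0.05,0,0,0,0.3])

```text
time_s: 15.15
eef_pos: [0.5653, -0.0378, 0.2527]
eef_rot: [0.003, 0.063, 0.998, -0.001]
wrist_force: [0.4, 0.8, -2.4]
opening: 0.573
grasp_force: 63.7
```

carry_out(steps=[0.006,0.015,0,0,0,-0.02,0.3,0.018,0.046,0,0,0,-0.04,0.3,0.034,0.086,0,0,0,-0.06,0.3,0.05,0.128,0,0,0,-0.08,0.3,0.066,0.17,0,0,0,-0.1,0.3,0.082,0.212,0,0,0,-0.12,0.3,0.098,0.254,0,0,0,-0.14,0.3,0.114,0.296,0,0,0,-0.16,0.3,0.128,0.332,0,0,0,-0.168,0.3,0.14,0.36,0,0,0,-0.168,0.3,0.145,0.374,0,0,0,-0.168,0.3,0.145,0.374,0.02,0,0,-0.168,0.3,0.145,0.374,0.06,0,0,-0.168,0.3,0.145,0.374,0.1,0,0,-0.168,0.3,0.145,0.374,0.128,0,0,-0.168,0.3,0.145,0.374,0.138,0,0,-0.168,0.3,0.145,0.374,0.143,0,0,-0.168,0.3,0.145,0.374,0.144,0,0,-0.168,0.3,0.145,0.374,0.144,0,0,-0.168,0.3])

```text
time_s: 17.05
eef_pos: [0.4663, 0.3512, 0.107]
eef_rot: [-0.001, -0.021, 1.0, -0.001]
wrist_force: [-6.1, -3.0, 9.0]
opening: 0.573
grasp_force: 65.3
```

carry_out(steps=[0,0,0,0,0,0,1,0,0,0,0,0,0,1,0,0,0,0,0,0,1,0,0,0,0,0,0,1,0,0,-0.02,0,0,0,1,0,0,-0.06,0,0,0,1,0,0,-0.11,0,0,0,1,0,0,-0.15,0,0,0,1,0,0,-0.15,0,0,0,1,0,-0.05,-0.15,0,0,0,1,0,-0.1,-0.15,0,0,0,1,0,-0.15,-0.15,0,0,0,1,0,-0.2,-0.15,0,0,0,1,0,-0.25,-0.15,0,0,0,1,0,-0.3,-0.15,0,0,0,1,0,-0.3,-0.15,0,0,0,1,0,-0.3,-0.15,0,0,0,1])

```text
time_s: 18.75
eef_pos: [0.4796, 0.051, 0.2554]
eef_rot: [-0.0, -0.019, 1.0, 0.0]
wrist_force: [-0.5, -0.4, -1.0]
opening: 0.999
grasp_force: 0.0
```

```bash
cat > nm.py <<'E'
from fx import *
def news(f,zoom=None):
    im=cv2.imread('pics/'+f);h=cv2.cvtColor(im,40);m=((h[:,:,1]<70)).astype(np.uint8)*255
    for c in cv2.findContours(m[170:310,370:450].copy(),0,2)[0]:
        if cv2.contourArea(c)>200:
            r=cv2.minAreaRect(c+np.array([370,170]));B=cv2.boxPoints(r);P=onz('top',B,.024)
            print(np.round(r[0],1),np.round(r[1],1),P.mean(0).round(4),[np.degrees(np.arctan2(*(P[i]-P[i-1])[[1,0]])).round(1)%180 for i in (1,2)])
E
python3 - <<'E'
from nm import *
snap('top','t5.png');news('t4.png');news('t5.png');print(ctrl.get_obs()['eef_pos'])
im=cv2.imread('pics/t5.png');cv2.imwrite('pics/c6.png',cv2.resize(im[170:300,110:440],None,fx=2.4,fy=2.4,interpolation=2))
E
```

```text
[413.1 271.8] [38.3 17.5] [ 0.4368 -0.2821  0.024 ] [np.float64(163.1), np.float64(74.4)]
[407.  232.3] [37.5 18.7] [ 0.5454 -0.2719  0.024 ] [np.float64(170.9), np.float64(82.1)]
[403.8 195.1] [18.1 37.1] [ 0.6502 -0.269   0.024 ] [np.float64(97.4), np.float64(4.800000000000011)]
[413.1 271.7] [38.5 17.6] [ 0.4369 -0.2821  0.024 ] [np.float64(162.3), np.float64(73.5)]
[407.  232.3] [37.7 18.7] [ 0.5454 -0.272   0.024 ] [np.float64(170.9), np.float64(82.1)]
[403.9 195.2] [18.9 37.4] [ 0.6501 -0.2691  0.024 ] [np.float64(95.1), np.float64(2.6999999999999886)]
[0.4795422  0.05219619 0.25540659]
```

View pics/c6.png

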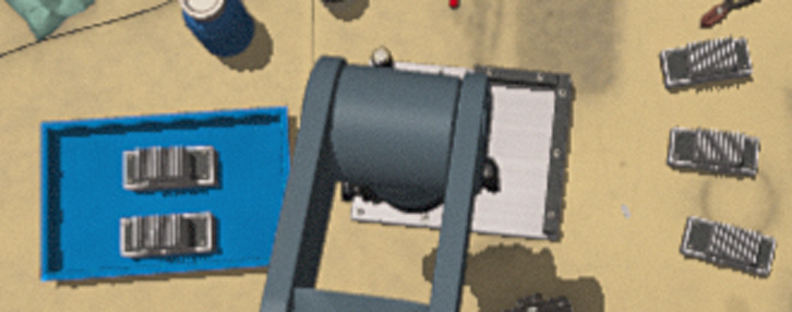

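carry_out(steps=[-0.02,-0.042,0,0,0,-0.02,1,-0.04,-0.085,0,0,0,-0.04,1,-0.06,-0.127,0,0,0,-0.058,1,-0.08,-0.17,0,0,0,-0.058,1,-0.1,-0.212,0,0,0,-0.058,1,-0.12,-0.255,0,0,0,-0.058,1,-0.14,-0.297,0,0,0,-0.058,1,-0.155,-0.327,0,0,0,-0.058,1,-0.155,-0.327,0.02,0,0,-0.058,1,-0.155,-0.327,0.06,0,0,-0.058,1,-0.155,-0.327,0.1,0,0,-0.058,1,-0.155,-0.327,0.135,0,0,-0.058,1,-0.155,-0.327,0.152,0,0,-0.058,1,-0.155,-0.327,0.152,0,0,-0.058,1,-0.155,-0.327,0.152,0,0,-0.058,0.3,-0.155,-0.327,0.152,0,0,-0.058,0.3,-0.155,-0.327,0.152,0,0,-0.058,0.3,-0.155,-0.327,0.152,0,0,-0.058,0.3,-0.155,-0.327,0.152,0,0,-0.058,0.3,-0.155,-0.327,0.152,0,0,-0.058,0.3])

```text
time_s: 20.8
eef_pos: [0.6501, -0.269, 0.1071]
eef_rot: [0.002, -0.05, 0.999, -0.001]
wrist_force: [0.5, 0.8, 6.8]
opening: 0.572
grasp_force: 64.1
```

carry_out(steps=[0,0,-0.015,0,0,0,0.3,0,0,-0.05,0,0,0,0.3,0,0,-0.09,0,0,0,0.3,0,0,-0.12,0,0,0,0.3,0.002,0.015,-0.12,0,0,0.03,0.3,0.005,0.045,-0.12,0,0,0.07,0.3,0.01,0.085,-0.12,0,0,0.11,0.3,0.015,0.125,-0.12,0,0,0.15,0.3,0.02,0.165,-0.12,0,0,0.19,0.3,0.024,0.205,-0.12,0,0,0.225,0.3,0.026,0.228,-0.12,0,0,0.225,0.3,0.027,0.236,-0.12,0,0,0.225,0.3,0.027,0.236,-0.08,0,0,0.225,0.3,0.027,0.236,-0.055,0,0,0.225,0.3,0.027,0.236,-0.045,0,0,0.225,0.3,0.027,0.236,-0.045,0,0,0.225,0.3])

```text
time_s: 22.4
eef_pos: [0.5971, -0.0365, 0.1477]
eef_rot: [-0.002, 0.063, 0.998, 0.0]
wrist_force: [-0.3, 0.1, -3.3]
opening: 0.578
grasp_force: 62.8
```

Run:
```python
from nm import *
a=snap('top','t6.png');b=snap('side','s6.png');print(ctrl.get_obs()['eef_pos'],ctrl.get_obs()['eef_rot'])
cv2.imwrite('pics/c7.png',cv2.resize(b[190:300,270:410],None,fx=5,fy=5,interpolation=2)[:,:,::-1])
```

```text
[ 0.59879209 -0.03675242  0.15017765] [ 8.52591281e-04  6.26775126e-02  9.98033440e-01 -2.33871413e-04]
```

View pics/c7.png

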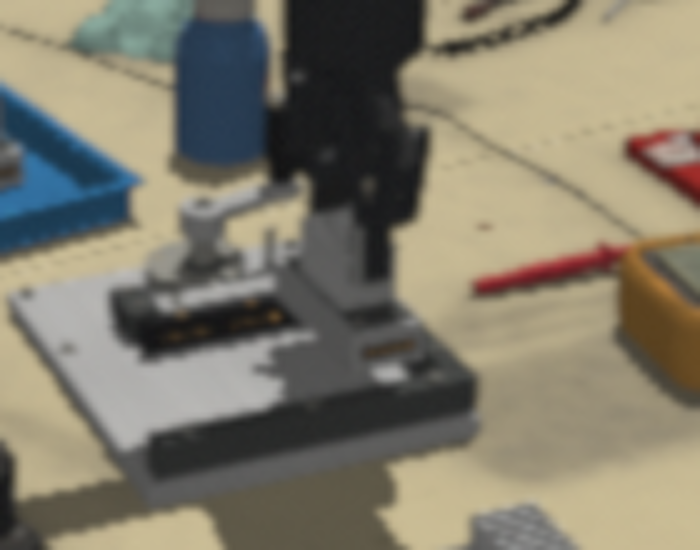

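carry_out(steps=[0,0,0.012,0,0,0,0.3,0,0,0.02,0,0,0,0.3,0,0,0.025,0,0,0,0.3,0,0,0.028,0,0,0,0.3,0,0,0.028,0,0,0,0.3,0,-0.001,0.028,0,0,0,0.3,0,-0.002,0.028,0,0,0,0.3,0,-0.003,0.028,0,0,0,0.3,0,-0.003,0.028,0,0,0,0.3])

```text
time_s: 23.4
eef_pos: [0.598, -0.0391, 0.1212]
eef_rot: [0.001, 0.062, 0.998, -0.0]
wrist_force: [-0.3, 2.1, 1.2]
opening: 0.573
grasp_force: 63.5
```

carry_out(steps=[0,-0.001,0,0,0,0,0.3,0,-0.002,0,0,0,0,0.3,0,-0.002,0,0,0,0,0.3,-0.002,-0.002,0,0,0,0,0.3,-0.004,-0.002,0,0,0,0,0.3,-0.006,-0.002,0,0,0,0,0.3,-0.008,-0.002,0,0,0,0,0.3,-0.008,-0.002,0,0,0,0,0.3])

```text
time_s: 24.2
eef_pos: [0.6037, -0.0408, 0.1214]
eef_rot: [-0.002, 0.063, 0.998, 0.001]
wrist_force: [-9.4, 7.9, 13.1]
opening: 0.571
grasp_force: 64.4
```

carry_out(steps=[-0.001,0,0,0,0,0,0.3,-0.002,0,0,0,0,0,0.3,-0.003,0,0,0,0,0,0.3,-0.003,0,0,0,0,0,0.3,-0.003,0,0,0,0,0,0.3])

```text
time_s: 24.7
eef_pos: [0.6065, -0.0411, 0.1214]
eef_rot: [-0.003, 0.063, 0.998, 0.001]
wrist_force: [-9.2, 7.7, 13.8]
opening: 0.574
grasp_force: 64.4
```

carry_out(steps=[-0.001,0,0,0,0,0,0.3,-0.002,0,0,0,0,0,0.3,-0.003,0,0,0,0,0,0.3,-0.004,0,0,0,0,0,0.3,-0.004,0,0,0,0,0,0.3])

```text
time_s: 25.2
eef_pos: [0.6093, -0.0414, 0.1214]
eef_rot: [-0.004, 0.062, 0.998, 0.001]
wrist_force: [-14.8, 7.5, 19.2]
opening: 0.573
grasp_force: 64.8
```

carry_out(steps=[-0.001,0,0,0,0,0,0.3,-0.001,0,0,0,0,0,0.3,-0.001,0,0,0,0,0,0.8,-0.001,0,0,0,0,0,1,-0.001,0,0,0,0,0,1,-0.001,0,0,0,0,0,1,-0.001,0,-0.02,0,0,0,1,-0.001,0,-0.06,0,0,0,1,0.03,-0.04,-0.1,0,0,0,1,0.04,-0.08,-0.1,0,0,0,1,0.05,-0.13,-0.1,0,0,0,1,0.06,-0.18,-0.1,0,0,0,1,0.06,-0.23,-0.1,0,0,0,1,0.06,-0.23,-0.1,0,0,0,1,0.06,-0.23,-0.1,0,0,0,1])

```text
time_s: 26.7
eef_pos: [0.5236, -0.2651, 0.2207]
eef_rot: [-0.0, 0.064, 0.998, 0.0]
wrist_force: [0.6, -0.2, -0.6]
opening: 1.002
grasp_force: 0.0
```

Run:
```python
from nm import *
a=snap('top','t7.png');b=snap('side','s7.png');print(ctrl.get_obs()['eef_pos'],ctrl.get_obs()['eef_rot'])
c=cv2.resize(a[170:300,225:445],None,fx=2.6,fy=2.6,interpolation=2);d=cv2.resize(b[210:330,270:440],None,fx=2.15,fy=2.15,interpolation=2)
e=np.zeros((600,572,3),np.uint8);e[:338]=c;e[338:338+d.shape[0],:d.shape[1]]=d;cv2.imwrite('pics/c8.png',e[:,:,::-1])
```

```text
[ 0.52407672 -0.26265384  0.22050594] [-2.75364588e-04  6.22705746e-02  9.98059163e-01  4.54312249e-04]
```

View pics/c8.png

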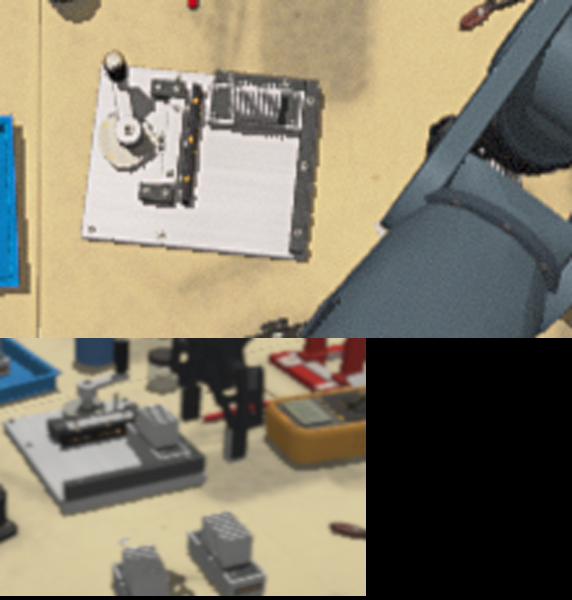

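carry_out(steps=[-0.021,-0.006,0,0,0,0,1,-0.021,-0.006,0.04,0,0,0,1,-0.021,-0.006,0.08,0,0,0,1,-0.021,-0.006,0.105,0,0,0,1,-0.021,-0.006,0.1145,0,0,0,1,-0.021,-0.006,0.1145,0,0,0,1,-0.021,-0.006,0.1145,0,0,0,0.3,-0.021,-0.006,0.1145,0,0,0,0.3,-0.021,-0.006,0.1145,0,0,0,0.3,-0.021,-0.006,0.1145,0,0,0,0.3,-0.021,-0.006,0.1145,0,0,0,0.3,-0.021,-0.006,0.1145,0,0,0,0.3])

```text
time_s: 28.0
eef_pos: [0.5454, -0.2729, 0.1087]
eef_rot: [0.002, 0.062, 0.998, -0.001]
wrist_force: [0.5, 0.7, 6.4]
opening: 0.569
grasp_force: 64.1
```

carry_out(steps=[0,0,-0.015,0,0,0,0.3,0,0,-0.05,0,0,0,0.3,0,0,-0.09,0,0,0,0.3,0,0,-0.1,0,0,0,0.3,0.001,0.015,-0.1,0,0,0,0.3,0.004,0.045,-0.1,0,0,0,0.3,0.007,0.085,-0.1,0,0,0,0.3,0.01,0.125,-0.1,0,0,0,0.3,0.013,0.165,-0.1,0,0,0,0.3,0.016,0.205,-0.1,0,0,0,0.3,0.018,0.23,-0.1,0,0,0,0.3,0.018,0.241,-0.1,0,0,0,0.3,0.018,0.241,-0.08,0,0,0,0.3,0.018,0.241,-0.05,0,0,0,0.3,0.018,0.241,-0.03,0,0,0,0.3,0.018,0.241,-0.02,0,0,0,0.3,0.018,0.241,-0.0165,0,0,0,0.3,0.018,0.241,-0.0155,0,0,0,0.3,0.018,0.241,-0.0155,0,0,0,0.3])

```text
time_s: 29.9
eef_pos: [0.5556, -0.0305, 0.1228]
eef_rot: [-0.001, 0.062, 0.998, 0.0]
wrist_force: [-1.8, 2.7, 4.8]
opening: 0.574
grasp_force: 64.0
```

carry_out(steps=[-0.002,-0.001,0,0,0,0,0.3,-0.004,-0.002,0,0,0,0,0.3,-0.005,-0.003,0,0,0,0,0.3,-0.006,-0.004,0,0,0,0,0.3,-0.007,-0.0045,0,0,0,0,0.3,-0.008,-0.0045,0,0,0,0,0.3,-0.009,-0.0045,0,0,0,0,0.3,-0.009,-0.0045,0,0,0,0,0.3])

```text
time_s: 30.7
eef_pos: [0.5637, -0.0357, 0.1229]
eef_rot: [-0.001, 0.062, 0.998, 0.001]
wrist_force: [-8.8, 5.0, 12.4]
opening: 0.573
grasp_force: 64.9
```

carry_out(steps=[-0.001,0,0,0,0,0,0.3,-0.002,0,0,0,0,0,0.3,-0.003,0,0,0,0,0,0.3,-0.004,0,0,0,0,0,0.3,-0.004,0,0,0,0,0,0.3])

```text
time_s: 31.2
eef_pos: [0.5672, -0.0361, 0.1229]
eef_rot: [-0.002, 0.062, 0.998, 0.001]
wrist_force: [-9.9, 4.2, 13.5]
opening: 0.571
grasp_force: 65.0
```

carry_out(steps=[-0.001,0,0,0,0,0,0.3,-0.002,0,0,0,0,0,0.3,-0.003,0,0,0,0,0,0.3,-0.003,0,0,0,0,0,0.3])

```text
time_s: 31.6
eef_pos: [0.5681, -0.0362, 0.123]
eef_rot: [-0.005, 0.062, 0.998, 0.001]
wrist_force: [-21.1, 4.4, 25.1]
opening: 0.57
grasp_force: 66.2
```

carry_out(steps=[0,0,0,0,0,0,0.8,0,0,0,0,0,0,1,0,0,0,0,0,0,1,0,0,0,0,0,0,1,0,0,-0.02,0,0,0,1,0,0,-0.06,0,0,0,1,0,0,-0.1,0,0,0,1,0,0,-0.1,0,0,0,1,0,0,-0.1,0,0,0,1])

```text
time_s: 32.5
eef_pos: [0.5723, -0.0375, 0.2231]
eef_rot: [0.001, 0.062, 0.998, -0.0]
wrist_force: [0.3, -0.4, 0.1]
opening: 0.996
grasp_force: 0.0
```

Run:
```python
from nm import *
snap('top','t8.png');news('t8.png');print(ctrl.get_obs()['eef_pos'])
```

```text
[413.1 271.6] [38.5 17.4] [ 0.4371 -0.2822  0.024 ] [np.float64(162.5), np.float64(73.7)]
[ 0.57140438 -0.03721544  0.22153887]
```

carry_out(steps=[0.017,-0.043,0,0,0,0.05,1,0.034,-0.087,0,0,0,0.1,1,0.051,-0.13,0,0,0,0.133,1,0.068,-0.173,0,0,0,0.133,1,0.085,-0.217,0,0,0,0.133,1,0.103,-0.26,0,0,0,0.133,1,0.103,-0.26,0,0,0,0.133,1,0.103,-0.26,0.04,0,0,0.133,1,0.103,-0.26,0.08,0,0,0.133,1,0.103,-0.26,0.105,0,0,0.133,1,0.103,-0.26,0.1155,0,0,0.133,1,0.103,-0.26,0.1155,0,0,0.133,1,0.103,-0.26,0.1155,0,0,0.133,0.3,0.103,-0.26,0.1155,0,0,0.133,0.3,0.103,-0.26,0.1155,0,0,0.133,0.3,0.103,-0.26,0.1155,0,0,0.133,0.3,0.103,-0.26,0.1155,0,0,0.133,0.3,0.103,-0.26,0.1155,0,0,0.133,0.3])

```text
time_s: 34.35
eef_pos: [0.4381, -0.2833, 0.1083]
eef_rot: [0.002, 0.129, 0.992, -0.001]
wrist_force: [0.1, 1.0, 5.4]
opening: 0.57
grasp_force: 62.8
```

carry_out(steps=[0,0,-0.015,0,0,0,0.3,0,0,-0.05,0,0,0,0.3,0,0,-0.09,0,0,0,0.3,0,0,-0.1,0,0,0,0.3,-0.001,0.015,-0.1,0,0,-0.03,0.3,-0.002,0.045,-0.1,0,0,-0.06,0.3,-0.003,0.085,-0.1,0,0,-0.09,0.3,-0.004,0.125,-0.1,0,0,-0.12,0.3,-0.006,0.165,-0.1,0,0,-0.133,0.3,-0.008,0.205,-0.1,0,0,-0.133,0.3,-0.009,0.24,-0.1,0,0,-0.133,0.3,-0.009,0.26,-0.1,0,0,-0.133,0.3,-0.009,0.2685,-0.1,0,0,-0.133,0.3,-0.009,0.2685,-0.07,0,0,-0.133,0.3,-0.009,0.2685,-0.04,0,0,-0.133,0.3,-0.009,0.2685,-0.023,0,0,-0.133,0.3,-0.009,0.2685,-0.0165,0,0,-0.133,0.3,-0.009,0.2685,-0.0155,0,0,-0.133,0.3,-0.009,0.2685,-0.0155,0,0,-0.133,0.3])

```text
time_s: 36.25
eef_pos: [0.5127, -0.0246, 0.1226]
eef_rot: [-0.002, 0.062, 0.998, 0.0]
wrist_force: [-10.7, 3.1, 17.1]
opening: 0.577
grasp_force: 64.5
```

carry_out(steps=[-0.001,-0.001,-0.0005,0,0,0,0.3,-0.003,-0.002,-0.0005,0,0,0,0.3,-0.005,-0.003,-0.0005,0,0,0,0.3,-0.007,-0.004,-0.0005,0,0,0,0.3,-0.009,-0.0045,-0.0005,0,0,0,0.3,-0.01,-0.0045,-0.0005,0,0,0,0.3,-0.011,-0.0045,-0.0005,0,0,0,0.3,-0.011,-0.0045,-0.0005,0,0,0,0.3])

```text
time_s: 37.05
eef_pos: [0.5233, -0.0305, 0.1225]
eef_rot: [-0.002, 0.062, 0.998, 0.001]
wrist_force: [-3.5, 3.8, 5.0]
opening: 0.57
grasp_force: 63.3
```

carry_out(steps=[-0.001,0,0,0,0,0,0.3,-0.002,0,0,0,0,0,0.3,-0.003,0,0,0,0,0,0.3,-0.004,0,0,0,0,0,0.3,-0.004,0,0,0,0,0,0.3])

```text
time_s: 37.55
eef_pos: [0.5268, -0.0309, 0.1226]
eef_rot: [-0.002, 0.062, 0.998, 0.001]
wrist_force: [-9.9, 3.8, 13.7]
opening: 0.569
grasp_force: 64.1
```

carry_out(steps=[-0.001,0,0,0,0,0,0.3,-0.002,0,0,0,0,0,0.3,-0.003,0,0,0,0,0,0.3,-0.004,0,0,0,0,0,0.3,-0.004,0,0,0,0,0,0.3])

```text
time_s: 38.05
eef_pos: [0.5279, -0.031, 0.1227]
eef_rot: [-0.007, 0.061, 0.998, 0.001]
wrist_force: [-24.6, 4.1, 30.4]
opening: 0.576
grasp_force: 65.5
```

carry_out(steps=[0.001,0,0,0,0,0,0.8,0.001,0,0,0,0,0,1,0.001,0,0,0,0,0,1,0.001,0,0,0,0,0,1,0.001,0,-0.02,0,0,0,1,0.001,0,-0.06,0,0,0,1,0.001,0,-0.1,0,0,0,1,0.05,0,-0.1,0,0,0,0,0.05,0,-0.1,0,0,0,0,0.05,0,-0.1,0,0,0,0,0.05,0,-0.1,0,0,0,0,0.05,0,-0.1,0,0,0,0,0.05,0,-0.1,0,0,0,0,0.05,0,-0.1,0,0,0,0])

```text
time_s: 39.45
eef_pos: [0.4833, -0.0258, 0.2222]
eef_rot: [-0.0, 0.062, 0.998, 0.0]
wrist_force: [0.1, -0.2, 0.6]
opening: -0.003
grasp_force: 0.0
```

Run:
```python
from nm import *
b=snap('side','s9.png');p=ctrl.get_obs()['eef_pos'];print(p,(p[:2]-O)@R*1000)
cv2.imwrite('pics/c9.png',cv2.resize(b[190:300,270:410],None,fx=5,fy=5,interpolation=2)[:,:,::-1])
```

```text
[ 0.4831849  -0.02573275  0.2222036 ] [-71.10811055   0.23225391]
```

View pics/c9.png

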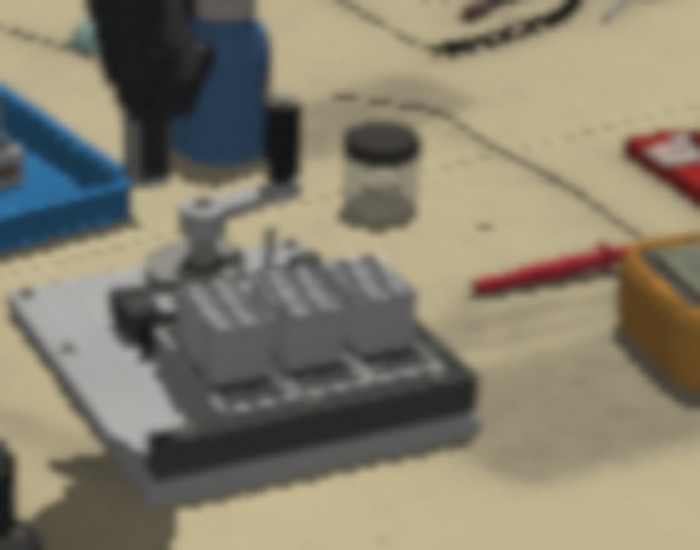

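carry_out(steps=[0.006,0,0.03,0,0,0,0,0.006,0,0.07,0,0,0,0,0.006,0,0.105,0,0,0,0,0.006,0,0.123,0,0,0,0,0.006,0,0.123,0,0,0,0,0.004,0,0.123,0,0,0,0,0.002,0,0.123,0,0,0,0,0,0,0.123,0,0,0,0,-0.002,0,0.123,0,0,0,0,-0.004,0,0.123,0,0,0,0,-0.004,0,0.123,0,0,0,0])

```text
time_s: 40.6
eef_pos: [0.4873, -0.0263, 0.0998]
eef_rot: [0.0, 0.062, 0.998, -0.0]
wrist_force: [0.2, 0.6, 0.7]
opening: 0.004
grasp_force: 0.0
```

carry_out(steps=[-0.001,0,0,0,0,0,0,-0.002,0,0,0,0,0,0,-0.003,0,0,0,0,0,0,-0.004,0,0,0,0,0,0,-0.004,0,0,0,0,0,0])

```text
time_s: 41.1
eef_pos: [0.4909, -0.0267, 0.0994]
eef_rot: [0.0, 0.062, 0.998, -0.0]
wrist_force: [0.3, -0.0, 0.1]
opening: -0.001
grasp_force: 0.0
```

carry_out(steps=[-0.001,0,0,0,0,0,0,-0.002,0,0,0,0,0,0,-0.003,0,0,0,0,0,0,-0.004,0,0,0,0,0,0,-0.004,0,0,0,0,0,0])

```text
time_s: 41.6
eef_pos: [0.4935, -0.0269, 0.099]
eef_rot: [-0.002, 0.062, 0.998, 0.0]
wrist_force: [-6.6, -0.7, 4.8]
opening: -0.0
grasp_force: 3.0
```

carry_out(steps=[-0.001,0,0,0,0,0,0,-0.002,0,0,0,0,0,0,-0.003,0,0,0,0,0,0,-0.004,0,0,0,0,0,0,-0.005,0,0,0,0,0,0,-0.005,0,0,0,0,0,0])

```text
time_s: 42.2
eef_pos: [0.4945, -0.0267, 0.098]
eef_rot: [-0.007, 0.062, 0.998, 0.001]
wrist_force: [-19.6, -0.1, 16.7]
opening: 0.005
grasp_force: 10.4
```

carry_out(steps=[0.015,0,0,0,0,0,0,0.03,0,0,0,0,0,0,0.03,0,-0.04,0,0,0,0,0.03,0,-0.08,0,0,0,0,0.03,0,-0.13,0,0,0,0,0,0.035,-0.13,0,0,0,0.6,-0.03,0.065,-0.13,0,0,0,0.6,-0.06,0.1,-0.13,0,0,0,0.6,-0.09,0.13,-0.13,0,0,0,0.6,-0.1285,0.144,-0.13,0,0,0,0.6,-0.1285,0.144,-0.13,0,0,0,0.6,-0.1285,0.144,-0.13,0,0,0,0.6,-0.1285,0.144,-0.13,0,0,0,0.6])

```text
time_s: 43.5
eef_pos: [0.6444, 0.099, 0.2291]
eef_rot: [-0.0, 0.062, 0.998, -0.0]
wrist_force: [0.5, 0.2, 0.5]
opening: 0.598
grasp_force: 0.0
```

Run:
```python
from nm import *
a=snap('top','t10.png');b=snap('side','s10.png');p=ctrl.get_obs()['eef_pos'];print(p)
print('handle',onz('top',[[269.6,195]],.118))
c=cv2.resize(a[180:280,250:360],None,fx=4,fy=4,interpolation=2);d=cv2.resize(b[195:295,275:365],None,fx=4,fy=4,interpolation=2)
cv2.imwrite('pics/c10.png',np.hstack([c,d])[:,:,::-1])
```

```text
[0.64442827 0.098718   0.22972625]
handle [[0.63410024 0.09462764 0.118     ]]
```

View pics/c10.png

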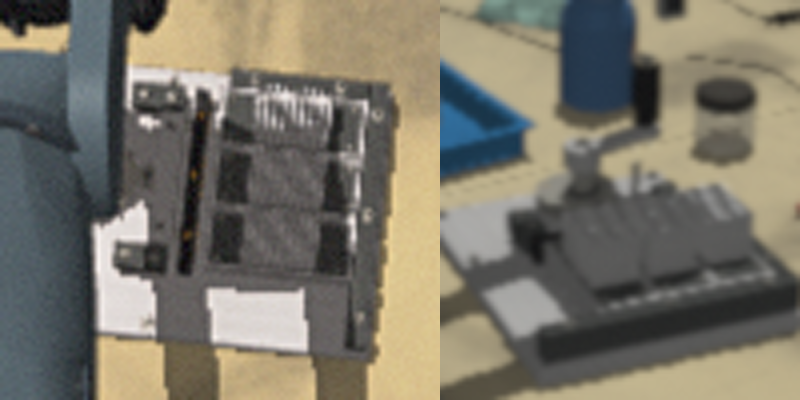

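Run:
```python
from nm import *
for f in('t0.png','t4.png','t7.png'):
    im=cv2.imread('pics/'+f); y0,x0=(188,260) if f!='t0.png' else (230,268)
    print(f);print(cv2.cvtColor(im,6)[y0:y0+16,x0:x0+18])
print(proj('top',[[.6441,.0996,.118],[.6441,.0996,.067],[.5247,.0794,.118],[.5247,.0794,.067]]))
```

```text
t0.png
[[202 170  90 116 151 169 202 197 193 185 164  71  63  99 168 168 162 129]
 [206 204 182 164 109 136 201 197 194 190 175  71  55  78 138 140 109  74]
 [202 205 206 200 163 125 203 201 194 193 184  86  47  59  89 101  79  80]
 [198 203 201 202 189 160 201 197 195 196 188 108  65  80  72  78  86 119]
 [203 202 200 208 204 195 183 145 146 161 160 135  85  82  90  82 109 180]
 [202 200 205 205 200 161 133 147 150 145 122 100  82  83  87  82 119 202]
 [202 203 204 206 188 136 151 189 178 166 122  95  60  86  85  79 123 200]
 [201 202 199 195 164 152 190 194 183 174 159 161  63  82  90  85 119 201]
 [203 206 202 191 144 191 204 189 181 168 164 192  66  56  91  87 118 205]
 [205 207 208 193 122 162 200 186 180 168 135 132  37  43  88  85 127 206]
 [204 205 206 192 137 132 181 143 140 118  82  56  19  31  68  64  92 141]
 [201 203 203 206 178 112 111  80  78  60  41  15  11   5  38  50  78  77]
 [204 203 209 210 197 109  40  38  31  28  23  10   7  26  51  46  76  75]
 [203 205 204 206 202 174 103  29   4   1  12  15  15  49  56  41  56  76]
 [201 204 205 206 206 207 177 103  22   3  
[... 1940 characters left out ...]
 203 110  87 131  84  54  37  26  15  64 158 221 220 213]
 [199 197 190 177 219 185  65  42  48  27  13  14  10  68 159 233 226 222]
 [196 196 192 190 223 177 108  17   8  15  23  15  17  65 159 232 226 226]
 [199 195 192 184 225 208 165  52   7  20  10  11  15  72 165 230 224 222]
 [198 199 190 184 229 229 208 119  39  17  16  17  44 103 195 229 222 223]
 [198 199 192 192 227 229 229 199 124  81  52  55  81 112 180 233 228 223]
 [198 199 197 198 226 224 228 224 182 201 103  86  96 110 176 234 233 227]
 [190 198 194 213 224 226 223 220 184 224 121  82  91  96 122 161 157 153]]
[[267.63264633 191.2702915 ]
 [269.50158667 196.37323045]
 [275.98435522 236.81829755]
 [277.53910646 240.13335508]]
```

carry_out(steps=[0,0.001,0.03,0,0,0,0.6,0,0.001,0.06,0,0,0,0.6,0,0.001,0.08,0,0,0,0.6,0,0.001,0.08,0,0,0,0.6,0,0.001,0.08,0,0,0,0,0,0.001,0.08,0,0,0,0,0,0.001,0.08,0,0,0,0,0,0.001,0.08,0,0,0,0,0,0.001,0.08,0,0,0,0])

```text
time_s: 44.5
eef_pos: [0.6462, 0.0999, 0.1517]
eef_rot: [0.001, 0.062, 0.998, -0.0]
wrist_force: [-2.6, -1.3, 6.9]
opening: 0.25
grasp_force: 58.7
```

carry_out(steps=[0.0033,0.0084,0,0,0,0,0,0.0078,0.0162,0,0,0,0,0,0.0134,0.0232,0,0,0,0,0,0.02,0.0293,0,0,0,0,0,0.0274,0.0343,0,0,0,0,0,0.0356,0.0382,0,0,0,0,0,0.0442,0.0408,0,0,0,0,0,0.0531,0.0422,0,0,0,0,0,0.062,0.0421,0,0,0,0,0,0.062,0.0421,0,0,0,0,0])

```text
time_s: 45.5
eef_pos: [0.5898, 0.1494, 0.1517]
eef_rot: [0.002, 0.062, 0.998, -0.0]
wrist_force: [0.3, -3.3, 6.3]
opening: 0.247
grasp_force: 59.4
```

carry_out(steps=[0.0089,-0.0014,0,0,0,0,0,0.0175,-0.0041,0,0,0,0,0,0.0256,-0.008,0,0,0,0,0,0.033,-0.0131,0,0,0,0,0,0.0395,-0.0193,0,0,0,0,0,0.0451,-0.0263,0,0,0,0,0,0.0495,-0.0342,0,0,0,0,0,0.0528,-0.0425,0,0,0,0,0,0.0547,-0.0513,0,0,0,0,0,0.0553,-0.0603,0,0,0,0,0,0.0553,-0.0603,0,0,0,0,0])

```text
time_s: 46.6
eef_pos: [0.5275, 0.0964, 0.1516]
eef_rot: [0.002, 0.063, 0.998, 0.0]
wrist_force: [-3.1, -0.9, 12.5]
opening: 0.243
grasp_force: 60.1
```

carry_out(steps=[0,0,0,0,0,0,0.6,0,0,0,0,0,0,0.6,0,0,0,0,0,0,0.6,0,0,0,0,0,0,0.6,0,0,-0.03,0,0,0,0.6,0,0,-0.07,0,0,0,0.6,0,0,-0.12,0,0,0,0.6,0,0.05,-0.13,0,0,0,0.6,0,0.1,-0.13,0,0,0,0.6,0,0.15,-0.13,0,0,0,0.6,0,0.2,-0.13,0,0,0,0.6,0,0.25,-0.13,0,0,0,0.6,0,0.3,-0.13,0,0,0,0.6,0,0.3,-0.13,0,0,0,0.6])

```text
time_s: 48.0
eef_pos: [0.5627, 0.3999, 0.2778]
eef_rot: [-0.001, 0.06, 0.998, 0.001]
wrist_force: [-1.0, -0.7, 0.3]
opening: 0.601
grasp_force: 0.0
```

Run:
```python
from nm import *
a=snap('top','t11.png');b=snap('side','s11.png');p=ctrl.get_obs()['eef_pos'];print(p)
c=cv2.resize(a[180:280,250:360],None,fx=4,fy=4,interpolation=2);d=cv2.resize(b[195:295,275:365],None,fx=4,fy=4,interpolation=2)
cv2.imwrite('pics/c11.png',np.hstack([c,d])[:,:,::-1])
```

```text
[0.56315434 0.39562416 0.277995  ]
```

View pics/c11.png

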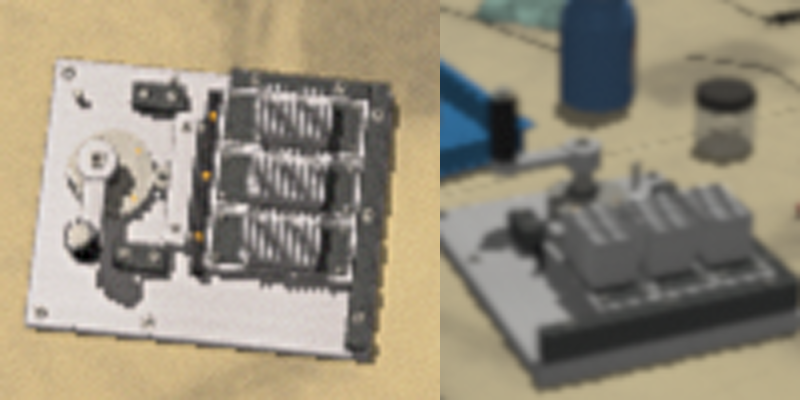

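```bash
python3 -c "
from bench import ctrl
print(ctrl.hand_in())"
```

```text
the job is handed in; nothing more can be done
None
```

I handed the job in after about 48 s: both tested modules are standing in the blue tray, and the three untested ones are in the nest, pushed flush to the end stop and each other. The crank was let go at about 3.14 rad on the high dwell, and the last pictures show it still there with the contact bar on the whole row; the hand-in returned no verdict.

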